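# Peel the top vial tray off the nested stack and hold it out

## Task

A fresh vial tray is wanted, but the nested trays cling together. First plug the steel T-shaped keeper fully home into the square socket at the open end of the stack stand, head lengthwise, so that its toe reaches through the cut-out in the top tray's rim and holds down the rim of the tray below. Then take the top tray by its corner lift tab, raise that corner first while the far end still sits in the nest, so that it peels off the second tray without lifting that one, and without knocking over the capped vials; finish holding it by the tab, still, level and hollow side up, 10 cm or more above the stack, with keeper and second tray left in place (the program ends while holding: do not put it down or let go).

Things in the scene. Friction and masses are not known exactly. Their poses are not given: they have to be found in the camera images.
- stack_stand: Fixed aluminium stack stand. Origin at bench height under the stack's centre; x along the trays' length, y across, z up. A bottom tray belongs to it. At the closed +x end a rail 68 mm high, its lip over the second tray's rim but clear under the top tray's; side guides 56 mm high at y = +-69 mm, x -20 to 40 mm. At the open -x end stands the socket block.
- socket_mouth (a point): Centre of the mouth of the square socket, on top of its 38 x 38 mm block at (-110, -14, 63) mm in the stand's frame, axes as the stand's. The hole is 26 x 26 mm (1 mm play on each side of the keeper's shank) and 40 mm deep.
- keeper: Loose steel T keeper, 0.42 kg, standing on the dark tool mat: square shank 24 x 24 x 36 mm, foot chamfered 3 mm; on it a head 72 mm long (its x), 24 mm wide (y), 20 mm high. Origin at the centre of the foot, z up. The same either way round: head along the stand's x puts a toe over the second tray's rim. Home, the head rests on the block, origin 36 mm below the mouth; nothing latches.
- top_tray: Loose top tray: white sheet, for six vials, 160 x 124 mm over the flange, 32 mm high, 0.08 kg, hollow side up, rim turned down 7 mm, cut out 32 mm wide at the -x end for the keeper. Origin at the centre of its underside, axes at first as the stand's. It sits 18 mm above the second tray, flange top 80 mm above the bench, held by four spring dimples of that tray in its long walls, at x = +-40 mm.
- lift_tab (a point): Middle of the top face of the top tray's lift tab, at (-93, 48, 32) mm in the tray's frame: it sticks out 26 mm past the flange at the -x,+y corner, is 24 mm wide along the tray's y (grasp across this), 7 mm thick, free for 29 mm below it; the plugged-in keeper's head ends 38 mm from it. Raising the tab takes about 4 to 7 N, until it is some 10 mm up; then the tray swings up easily.
- far_edge (a point): Middle of the top tray's far short edge (+x end, away from the lift tab), on the flange top, at (80, 0, 32) mm in the tray's frame. The tray tips about its foot at this end, (62, 0, 8) mm in its frame, while the tab is raised first; the dimples at this end let go when it rises some 5 mm.
- second_tray: Loose second tray, 0.09 kg, the same but turned half round, its tab at the +x,-y corner, its uncut rim under the top tray's cut-out. Origin at the centre of its underside, 30 mm above the bench; axes as the stand's. Held down at the +x end by the rail's lip and at the -x end, once plugged in, by the keeper's toe, with about 1 mm play; without the keeper it comes up with the top tray.
- vial_00: Bystander: capped glass vial, 30 mm across, 75 mm high, standing left of and beyond the stand. Origin at the centre of its foot.
- vial_03: Bystander: a second such vial.
- vial_05: Bystander: a third such vial.
There are look-alikes about, which are no part of the job. Of the things that look like the keeper, take the one that is farthest to the robot's right at the start.

How it is judged (in metres and radians):
On the way, in this order (a step that is already met when the one before it is completed fails the run):
1. the keeper is fully home in the socket with a toe over the second tray's rim, and the top tray still sits in the nest (horizontal distance between keeper and socket_mouth below 0.004 m and z of keeper in the frame of socket_mouth below -0.0335 m and angle between the x axis of keeper and the x axis of stack_stand, either way round below 0.15 rad and z of lift_tab in the frame of second_tray below 0.055 m), for 0.2 s.
2. the lift-tab corner is raised (tray tilted about 4 degrees or more) while the far end is still down in the nest (angle between top_tray's own z axis and vertical above 0.07 rad and z of lift_tab in the frame of second_tray above 0.06 m and z of far_edge in the frame of second_tray below 0.056 m), for 0.05 s.
At the end, for the whole second after the job is handed in: Top tray held still by its lift tab (grasp point within 35 mm of it), 100 mm or more above the second tray, within 15 degrees of level, touching only the gripper; second tray down within 4 mm and level; keeper within 4 mm of the socket axis, within 3.5 mm of home, turned within 8 degrees (z of top_tray in the frame of second_tray above 0.1 m and angle between top_tray's own z axis and vertical below 0.26 rad and linear speed of top_tray below 0.03 m/s and contact force between top_tray and the fingers above 1 N and contact force between top_tray and second_tray below 0.05 N and contact force between top_tray and keeper below 0.05 N and contact force between top_tray and stack_stand below 0.05 N and distance between the grasp point and lift_tab below 0.035 m and z of second_tray in the frame of stack_stand below 0.034 m and angle between second_tray's own z axis and vertical below 0.04 rad and horizontal distance between keeper and socket_mouth below 0.004 m and z of keeper in the frame of socket_mouth below -0.0325 m and angle between the x axis of keeper and the x axis of stack_stand, either way round below 0.15 rad); the arm keeps its last pose, push and grip.
It fails at once if the second tray is pulled up with the top one (more than 6 mm, or tipped 4 degrees) (z of second_tray in the frame of stack_stand above 0.036 m or angle between second_tray's own z axis and vertical above 0.07 rad).
It fails at once if a capped vial is tipped (angle between any of vial_00, vial_03, vial_05's own z axis and vertical above 0.5 rad).
It also fails if it takes over 58 s, if anything falls off the work surface, if the arm or the gripper's body presses on something with over 40 N, if the wrist force passes 120 N, or if a joint passes its speed limit or range.

## Robot

A 7-joint arm with a two-finger parallel gripper is mounted at the origin on a cart in front of the work surface, level with it; the furniture and walls round the work are solid. World frame = base frame: x ahead of the robot, y to its left, z up, the work surface at z = 0. Lengths are in m, angles in degrees, forces in N, time in s.
With the tool pointing down it reaches from about 0.4 to 0.925 m from the base axis. Payload 5.6 kg.
Tool frame: the origin (TCP) lies at the very end of the fingers, on their centre line; the grasp point (between the pads) lies 19 mm behind it; z points along the fingers, y is the direction in which the jaws open and shut (so a half turn about z gives the same grasp; the last joint's range is limited). The gripper opens to 85 mm and grips with 20 to 120 N. Pads are 22 mm wide; open, the fingers measure 114 mm over their backs; the gripper's body (76 mm by 85 mm) begins 54 mm behind the grasp point. The pads swing forward as they close: fully open they stand 13 mm farther back than shut.
Start: joints at [63.083, 26.786, -0.665, 91.828, 0.344, 61.387, -3.226], TCP at [0.269, -0.592, 0.193] pointing down, gripper open.
Joint ranges: [-144.91, 144.91], [-17.63, 115.5], [-89.93, 88.59], [15.96, 139.68], [-74.01, 254.01], [8.47, 105.57], [-167.45, 167.45]. Speed limits (degrees/s): [147.25, 147.25, 180, 180, 180, 180, 180].

## Interface

Orientations are given as a 3x3 rotation matrix whose columns are the frame's x, y, z axes.
In Python, from workcell import * gives the robot as it stands. The module is installed in compiled form; this text tells all that it offers.
- The arm moves only by the tool move_arm, never from a script. Its argument "plan" is text: rows parted by semicolons, each of 7 numbers parted by spaces: the shift along the world's x, y, z scaled (see below), then the turn, a rotation vector about the world's x, y, z scaled (see below), then the closure, from 0 (fully open) to 1 (shut). A call has 1 to 12 rows; each row shifts and turns the commanded pose from where the row before left it; what a row does not reach is not made up. The controller multiplies each number of a shift by 0.02 m and each number of a turn by 90 degrees. A row lasts 1/8 s, in which the tool goes at most 62.5 mm and 10.7 degrees, less where a joint would pass 70% of its speed; a pose out of reach is approached as far as the arm can. A call with a number of a shift or a turn outside -1 to 1 is refused whole. A call with a gripper value outside its range is refused whole. The fingers move at their own pace and stop on an object; "squeeze" is the grip in N (left out, the last holds). Time passes only in rows, so rows that do not move let the fingers close. It gives the time, the measured TCP pose, the force and the opening at its end, in the units of the state.
- state(): the state, without advancing time (a new reading comes with each control period).
- read_camera(name): name is "side" or "top" or "wrist"; returns (picture, depth): 384x512x3 uint8, blue, green, red; 384x512 float32, m along the optical axis (not along the pixel's ray), 0 where there is no reading.
- calibration(name): a dict with "mtx" (3x3 intrinsics, pixels), "camera_from_world" (4x4, takes a point from world to camera coordinates). Camera axes: x right, y up, looking along -z (the intrinsics and any distortion apply to the point x, -y, -z); pixel columns grow to the right and rows downward; lengths in m; the calibration is good to about 2 mm. A picture is of the moment at which its call begins: read the wrist's pose just before it. calibration takes no time and is no camera call; for the wrist camera it gives the pose at the moment of the call.
- close_job(): hands the job in, once; it reports no verdict.
The state is a dict: "time": time; "qpos": joint angles; "joint_vel": joint speeds; "joint_efforts": joint torques, N m; "tool_pos": TCP position; "tcp_rot": TCP orientation; "ft_force": force on the tool from outside, world axes, zero at the start; "ft_torque": the same for the moment, N m; "gripper_width": finger opening in m.
Only numpy, scipy, OpenCV 4.12 (cv2) and the standard library are available. Lean on these libraries where they do the work, as an engineer would, in place of code of your own. Each camera call takes 0.05 s, during which the arm holds its last target.

## Working session

There is one attempt and no reset: what is moved stays moved. The work goes in short steps, Python scripts to look and compute and a tool call to move; the robot and the scene stay as the last step left them, time stands still between calls to the robot, and variables do not carry over. Pictures are saved under pics/ and viewed, and the job is handed in when it is done.

Besides the shell and the picture viewer there is one more tool, called after "Call:" as name(argument=value, ...) on one line, values as JSON. move_arm: Moves the arm, as the interface text tells. Its arguments: {"type":"object","properties":{"plan":{"type":"string"},"squeeze":{"type":"number"}},"required":["plan"]}

```bash
mkdir -p pics
cat > h.py <<'E'
import numpy as np, cv2
from workcell import *
def unproj(cal,u,v,d):
    K=np.array(cal["mtx"]);T=np.array(cal["camera_from_world"])
    u=np.asarray(u,float);v=np.asarray(v,float);d=np.asarray(d,float)
    x=(u-K[0,2])/K[0,0]*d; y=(v-K[1,2])/K[1,1]*d
    pc=np.stack([x,-y,-d],-1)
    return (pc-T[:3,3])@T[:3,:3]
def proj(cal,p):
    K=np.array(cal["mtx"]);T=np.array(cal["camera_from_world"])
    c=np.asarray(p,float)@T[:3,:3].T+T[:3,3]
    return np.stack([K[0,0]*c[...,0]/-c[...,2]+K[0,2],K[1,1]*-c[...,1]/-c[...,2]+K[1,2]],-1)
E
python3 - <<'E'
from h import *
s=state();print({k:np.round(v,3).tolist() for k,v in s.items()})
for n in("top","side","wrist"):
    c=calibration(n);im,d=read_camera(n)
    print(n,{k:np.round(v,3).tolist() for k,v in c.items()})
    cv2.imwrite(f"pics/{n}0.png",im);np.savez(f"{n}0.npz",im=im,d=d,mtx=c["mtx"],T=c["camera_from_world"])
E
```

```text
{'time': 0.0, 'qpos': [63.081, 26.837, -0.664, 91.882, 0.345, 61.388, -3.227], 'joint_vel': [0.014, -0.018, 0.1, -0.035, -0.039, -0.034, -0.02], 'joint_efforts': [-0.0, -53.238, 0.022, -25.13, 0.011, 0.008, -0.0], 'tool_pos': [0.269, -0.591, 0.192], 'tcp_rot': [[0.91, 0.414, -0.001], [0.414, -0.91, 0.002], [-0.0, -0.002, -1.0]], 'ft_force': [-0.296, 0.454, 0.203], 'ft_torque': [-0.004, 0.007, 0.012], 'gripper_width': 0.086}
top {'mtx': [[428.187, 0.0, 252.088], [0.0, 428.187, 192.682], [0.0, 0.0, 1.0]], 'camera_from_world': [[0.012, -1.0, -0.012, 0.094], [0.983, 0.01, 0.182, -0.689], [-0.181, -0.014, 0.983, -0.938], [0.0, 0.0, 0.0, 1.0]]}
side {'mtx': [[436.829, 0.0, 256.917], [0.0, 436.829, 191.468], [0.0, 0.0, 1.0]], 'camera_from_world': [[0.926, 0.377, -0.017, -0.642], [-0.3, 0.762, 0.574, 0.08], [0.229, -0.527, 0.818, -1.495], [0.0, 0.0, 0.0, 1.0]]}
wrist {'mtx': [[311.144, 0.0, 252.401], [0.0, 311.144, 188.472], [0.0, 0.0, 1.0]], 'camera_from_world': [[0.414, -0.91, -0.001, -0.649], [0.865, 0.394, -0.311, 0.039], [0.283, 0.128, 0.951, -0.379], [0.0, 0.0, 0.0, 1.0]]}
```

View pics/top0.png

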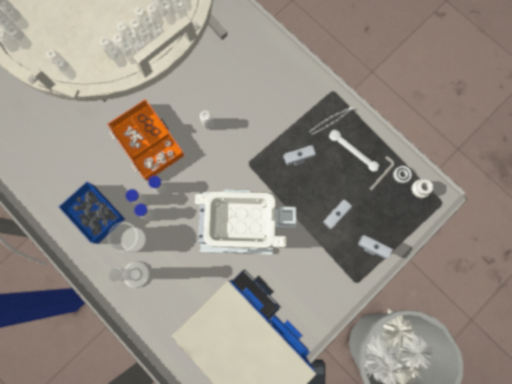

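View pics/side0.png

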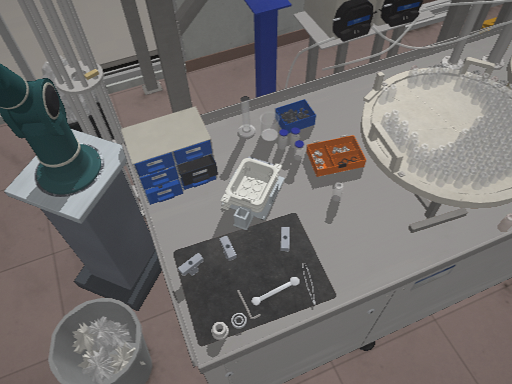

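View pics/wrist0.png

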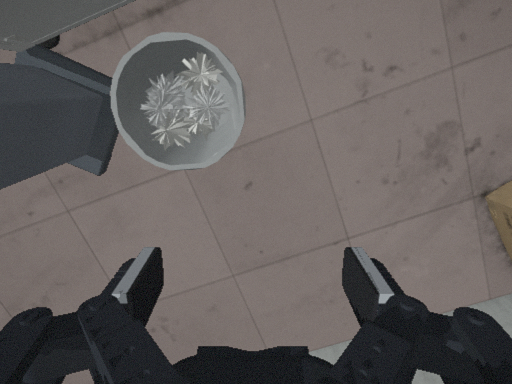

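The pictures show three keeper look-alikes on the dark mat, top camera pixels (299,155), (338,214) and (376,246). The rightmost is (376,246). The stand is at about (240,220), its socket at (287,215) and the lift tab at about (279,242). Next is a close crop with depth.

```bash
cat > m.py <<'E'
from h import *
for n in("top","side"):
    z=np.load(n+"0.npz");cal=dict(mtx=z["mtx"],camera_from_world=z["T"])
    d=z["d"];v,u=np.mgrid[:384,:512];P=unproj(cal,u,v,d);P[d==0]=np.nan
    np.save(n+"P.npy",P)
    for nm,(a,b) in {"top":{"kA":(299,155),"kB":(338,214),"kC":(376,246),"sock":(287,215),"tab":(279,242),"mat":(300,190)},"side":{"kA":(286,237),"kB":(228,247),"kC":(190,264),"sock":(242,214),"mat":(255,260)}}[n].items():
        print(n,nm,np.round(P[b,a],4))
z=np.load("top0.npz")["im"]
a=cv2.resize(z[180:270,190:300],None,fx=5,fy=5,interpolation=cv2.INTER_CUBIC)
b=cv2.resize(z[130:265,280:400],None,fx=5,fy=5,interpolation=cv2.INTER_CUBIC)[:, :]
cv2.imwrite("pics/cs.png",a);cv2.imwrite("pics/ck.png",cv2.resize(z[135:260,280:400],None,fx=4.7,fy=4.7,interpolation=cv2.INTER_CUBIC))
z=np.load("side0.npz")["im"]
cv2.imwrite("pics/css.png",cv2.resize(z[150:280,170:300],None,fx=4.5,fy=4.5,interpolation=cv2.INTER_CUBIC))
E
python3 m.py
```

```text
top kA [ 0.7821 -0.0094  0.0577]
top kB [ 0.6404 -0.0983  0.0612]
top kC [ 0.5678 -0.1838  0.0587]
top sock [0.6422 0.0171 0.021 ]
top tab [0.5727 0.0395 0.0834]
top mat [ 0.7077 -0.0166  0.0017]
side kA [ 0.7902 -0.012   0.0609]
side kB [ 0.6462 -0.1002  0.0544]
side kC [ 0.5709 -0.1897  0.0589]
side sock [0.6329 0.0297 0.0315]
side mat [ 7.223e-01 -8.500e-02 -5.000e-04]
```

View pics/cs.png

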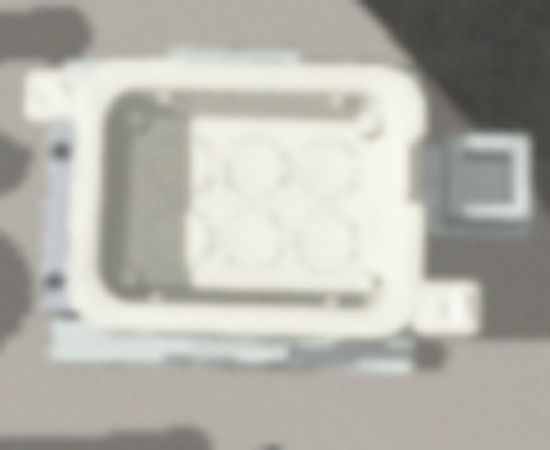

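View pics/ck.png

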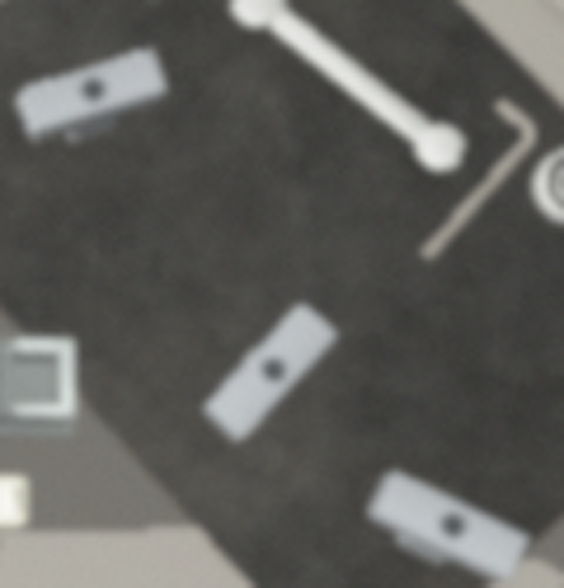

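View pics/css.png

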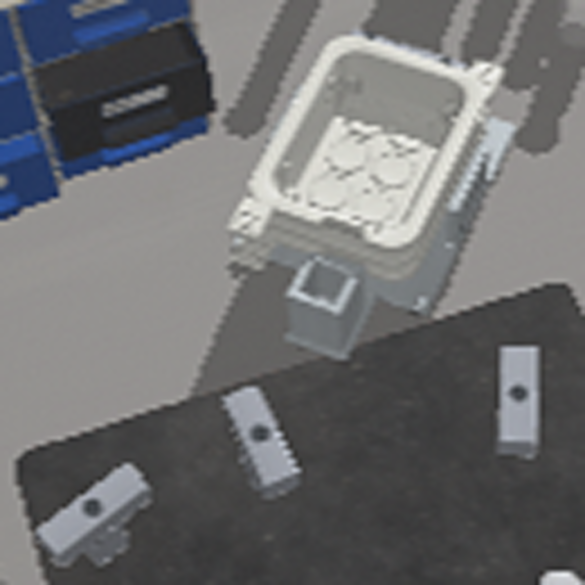

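```bash
cat > m2.py <<'E'
from h import *
from scipy.optimize import minimize
for n in("top","side"):
    P=np.load(n+"P.npy")
    for nm,c in {"kC":(0.569,-0.187)}.items():
        m=(np.hypot(P[...,0]-c[0],P[...,1]-c[1])<0.06)&(P[...,2]>0.045)&(P[...,2]<0.075)
        q=P[m]; r=cv2.minAreaRect((q[:,:2]*1000).astype(np.float32)); print(n,nm,m.sum(),r,np.median(q[:,2]),q.mean(0))
    # tray flange
    m=(P[...,2]>0.072)&(P[...,2]<0.09)&(np.abs(P[...,0]-.62)<.1)&(np.abs(P[...,1]-.12)<.14)
    q=P[m];print(n,"tray",m.sum(),cv2.minAreaRect((q[:,:2]*1000).astype(np.float32)),np.median(q[:,2]))
    m=(P[...,2]>0.055)&(P[...,2]<0.072)&(np.abs(P[...,0]-.64)<.04)&(np.abs(P[...,1]-.02)<.03)
    q=P[m];print(n,"sock",m.sum(),cv2.minAreaRect((q[:,:2]*1000).astype(np.float32)),np.median(q[:,2]),q[:,:2].min(0),q[:,:2].max(0))
# keeper by colour in top image on plane z=.056
im=np.load("top0.npz")["im"];z=np.load("top0.npz");cal=dict(mtx=z["mtx"],camera_from_world=z["T"])
hp=proj(cal,np.array([0.569,-0.187,0.056]));print("proj",hp)
E
python3 m2.py
```

```text
top kC 364 ((567.5366821289062, -183.83761596679688), (72.09293365478516, 24.63443374633789), 63.686702728271484) 0.05863904875620989 [ 0.56695533 -0.18313796  0.05817856]
top tray 1559 ((624.962158203125, 121.56082916259766), (124.11480712890625, 195.8507080078125), 0.37878620624542236) 0.07958441799617598
top sock 152 ((637.16796875, 25.4964599609375), (48.598915100097656, 37.975563049316406), 89.1340560913086) 0.06288943847160147 [0.61792397 0.00116744] [0.65589901 0.0499825 ]
side kC 252 ((567.6334838867188, -185.94418334960938), (71.87092590332031, 27.47254753112793), 62.62160873413086) 0.05790601400600154 [ 0.56962139 -0.18780488  0.05690537]
side tray 743 ((624.8705444335938, 119.03175354003906), (199.4964599609375, 124.87249755859375), 88.7754898071289) 0.07918792029887936
side sock 144 ((638.69482421875, 22.870141983032227), (74.94438171386719, 53.788047790527344), 0.7805858850479126) 0.06131198006349493 [ 0.60090544 -0.00411017] [0.67583318 0.0499913 ]
proj [377.05559432 245.55542069]
```

Choice: kC at (376,246), measured about (0.568,-0.184). Its top is at z≈0.058, its size 72x24 mm and its heading about 63°. Sizes and height match the description. The stand's x axis points along world +y. I'll move above the keeper and look with the wrist camera.

Call:
move_arm(plan="0.7 1 0 0 0 0.02 0;0.7 1 0 0 0 0.02 0;0.7 1 0 0 0 0.02 0;0.7 1 0 0 0 0.02 0;0.7 1 0 0 0 0.02 0;0.7 1 0 0 0 0.02 0;0.7 1 0 0 0 0.02 0;0.7 1 0 0 0 0.02 0;0.7 1 0 0 0 0.02 0;0.7 1 0 0 0 0.02 0;0.7 1 0 0 0 0.02 0;0.7 1 0 0 0 0.02 0")

```text
time: 1.65
tool_pos: [0.438, -0.3504, 0.1932]
tcp_rot: [[0.693, 0.721, 0.0], [0.721, -0.693, -0.0], [-0.0, 0.0, -1.0]]
ft_force: [0.2, -0.2, -0.7]
gripper_width: 0.0854
```

Call:
move_arm(plan="0.7 1 0 0 0 0.02 0.2;0.7 1 0 0 0 0.02 0.2;0.7 1 0 0 0 0.02 0.2;0.7 1 0 0 0 0.02 0.2;0.7 1 0 0 0 0.02 0.2;0.7 1 0 0 0 0.03 0.2;0.7 1 0 0 0 0.03 0.2;0.7 0.8 0 0 0 0.03 0.2;0.5 0.2 0 0 0 0 0.2;0 0 0 0 0 0 0.2")

```text
time: 2.9
tool_pos: [0.5596, -0.1918, 0.193]
tcp_rot: [[0.452, 0.892, -0.0], [0.892, -0.452, -0.0], [-0.0, -0.0, -1.0]]
ft_force: [-0.3, -0.1, -0.2]
gripper_width: 0.0683
```

```bash
cat > look.py <<'E'
from h import *
import sys
n,f=sys.argv[1:3]
s=state();c=calibration(n);im,d=read_camera(n)
print("t",s["time"],np.round(s["tool_pos"],4),np.round(s["tcp_rot"],3).tolist(),np.round(s["ft_force"],2),s["gripper_width"])
cv2.imwrite(f"pics/{f}.png",im);np.savez(f"{f}.npz",im=im,d=d,mtx=c["mtx"],T=c["camera_from_world"])
E
python3 look.py wrist w1
```

```text
t 2.9 [ 0.5596 -0.1918  0.193 ] [[0.452, 0.892, -0.0], [0.892, -0.452, -0.0], [-0.0, -0.0, -1.0]] [-0.33 -0.06 -0.2 ] 0.06825259351638999
```

View pics/w1.png

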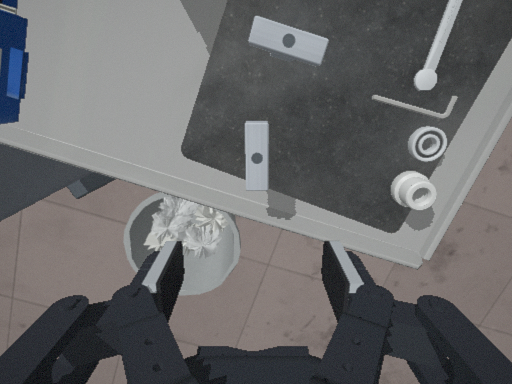

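The wrist picture shows the target keeper upright at pixel (257,156), hole at (257,158). The next keeper is at (289,41). I'll measure the target.

```bash
cat > m3.py <<'E'
from h import *
z=np.load("w1.npz");cal=dict(mtx=z["mtx"],camera_from_world=z["T"]);im=z["im"];d=z["d"]
v,u=np.mgrid[:384,:512];P=unproj(cal,u,v,d)
print("mat",np.median(P[100:140,290:340,2]),"head",np.median(P[130:180,250:264,2]))
g=im.min(2);m=np.zeros_like(g);m[105:200,235:285]=(g[105:200,235:285]>110)
cs,_=cv2.findContours(m,cv2.RETR_EXTERNAL,cv2.CHAIN_APPROX_NONE);c=max(cs,key=cv2.contourArea)[:,0,:].astype(float)
print(cv2.minAreaRect(c.astype(np.float32)),cv2.contourArea(c.astype(np.float32)))
for H in(0.056,0.058):
    A=unproj(cal,c[:,0],c[:,1],np.full(len(c),1.));C=unproj(cal,0,0,0)
    Q=C+(A-C)*((H-C[2])/(A[:,2]-C[2]))[:,None]
    print(H,cv2.minAreaRect((Q[:,:2]*1000).astype(np.float32)))
cv2.imwrite("pics/k1.png",cv2.resize(np.hstack([im[100:210,220:300],cv2.cvtColor(m*255,cv2.COLOR_GRAY2BGR)[100:210,220:300]]),None,fx=5,fy=5))
E
python3 m3.py
```

```text
mat 0.0012246128026513513 head 0.05735740284968155
((259.5, 160.0), (78.0, 49.0), 90.0) 2047.5
0.056 ((569.6166381835938, -189.76502990722656), (82.89061737060547, 53.00284957885742), 63.16819763183594)
0.058 ((569.7845458984375, -189.32579040527344), (82.36660766601562, 52.667816162109375), 63.16823196411133)
```

View pics/k1.png

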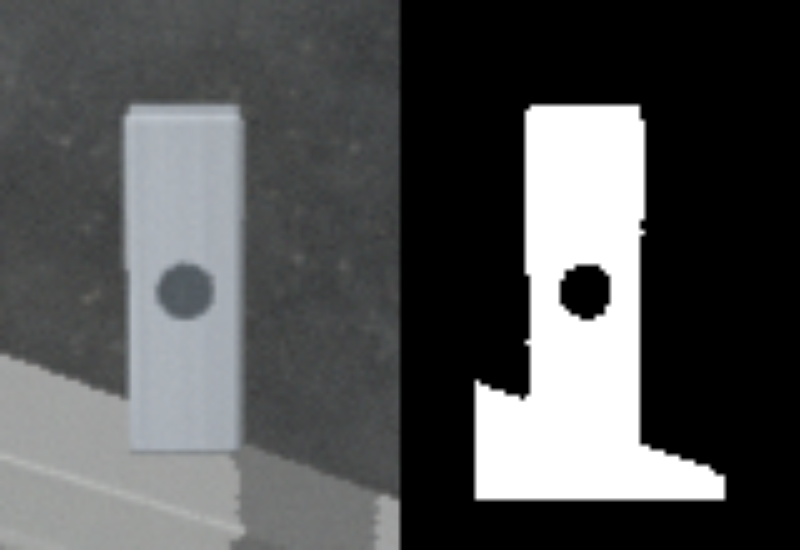

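```bash
cat >> h.py <<'E'
def onplane(cal,px,H):
    px=np.asarray(px,float)
    A=unproj(cal,px[...,0],px[...,1],np.ones(px.shape[:-1]));C=unproj(cal,0.,0.,0.)
    return C+(A-C)*((H-C[2])/(A[...,2]-C[2]))[...,None]
E
python3 - <<'E'
from h import *
z=np.load("w1.npz");cal=dict(mtx=z["mtx"],camera_from_world=z["T"])
Q=onplane(cal,[[257,158.2],[245,123],[268.7,123],[245.9,190.2],[268,190.2],[245,121],[268.7,121]],0.0573)
print(np.round(Q*1000,1)); c=Q[1:5].mean(0);print(c*1000)
m=(Q[1]+Q[2]-Q[3]-Q[4])/2;print(np.degrees(np.arctan2(m[1],m[0])),np.linalg.norm(m),np.linalg.norm(Q[1]-Q[2]))
R=np.array([[0.452,.892],[.892,-.452]])
print("delta to hole",Q[0,:2]-[.5596,-.1918])
E
```

```text
[[ 568.7 -185.    57.3]
 [ 574.1 -147.6   57.3]
 [ 595.1 -158.3   57.3]
 [ 542.6 -210.8   57.3]
 [ 563.6 -221.5   57.3]
 [ 575.  -145.9   57.3]
 [ 596.  -156.5   57.3]]
[ 568.85991225 -184.54026036   57.3       ]
63.508761333565296 0.07060081129647539 0.023622905551105373
delta to hole [0.00913769 0.00678852]
```

Call:
move_arm(plan="0.23 0.17 0 0 0 0 0.2;0.23 0.17 -0.5 0 0 0 0.2;0 0 -1 0 0 0 0.2;0 0 -1 0 0 0 0.3;0 0 -1 0 0 0 0.3;0 0 -1 0 0 0 0.3;0 0 -1 0 0 0 0.3;0 0 -1 0 0 0 0.3;0 0 -0.7 0 0 0 0.3;0 0 -0.4 0 0 0 0.3;0 0 -0.05 0 0 0 0.3;0 0 0 0 0 0 0.3", squeeze=60)

```text
time: 4.45
tool_pos: [0.5687, -0.185, 0.0407]
tcp_rot: [[0.452, 0.892, 0.001], [0.892, -0.452, -0.0], [0.0, 0.001, -1.0]]
ft_force: [-0.7, -0.8, 0.3]
gripper_width: 0.0598
```

```bash
python3 look.py wrist w2
```

```text
t 4.45 [ 0.5687 -0.185   0.0407] [[0.452, 0.892, 0.001], [0.892, -0.452, -0.0], [0.0, 0.001, -1.0]] [-0.72 -0.81  0.27] 0.05976601326866453
```

View pics/w2.png

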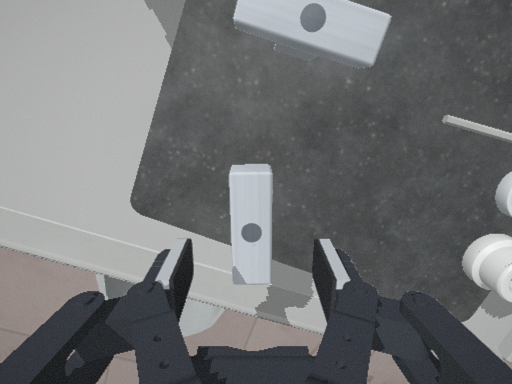

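Run:
```python
from h import *
z=np.load("w2.npz");cal=dict(mtx=z["mtx"],camera_from_world=z["T"]);t=np.array([.5687,-.185,.0407])
print(proj(cal,t),proj(cal,t+[0,0,.0166]),proj(cal,t+[0,0,.019]))
print(onplane(cal,[[251.3,232.3]],0.0573))
y=np.array([.892,-.452,0]);x=np.array([.452,.892,0])
for dz in(0,.005,.010,.03):
  print(dz,[np.round(proj(cal,t+[0,0,dz]+sg*y*.03+sx*x*.011)).tolist() for sg in(1,-1) for sx in(1,-1)])
```

```text
[251.80942082 221.21103541] [251.78718122 233.01324113] [251.78363848 234.89331742]
[[ 0.56865455 -0.18446784  0.0573    ]]
0 [[300.0, 205.0], [299.0, 237.0], [203.0, 205.0], [205.0, 237.0]]
0.005 [[302.0, 208.0], [300.0, 241.0], [202.0, 208.0], [204.0, 241.0]]
0.01 [[303.0, 211.0], [301.0, 245.0], [201.0, 211.0], [202.0, 245.0]]
0.03 [[309.0, 225.0], [307.0, 262.0], [195.0, 225.0], [197.0, 262.0]]
```

Run:
```python
from h import *
for f in("w2","w1","wrist0"):
    z=np.load(f+".npz");cal=dict(mtx=z["mtx"],camera_from_world=z["T"]);d=z["d"]
    t=np.array({"w2":[.5687,-.185,.0407],"w1":[.5596,-.1918,.193],"wrist0":[.269,-.591,.192]}[f])
    h={"w2":63.1,"w1":63.1,"wrist0":24.5}[f];a=np.radians(h)
    x=np.array([np.cos(a),np.sin(a),0]);y=np.array([np.sin(a),-np.cos(a),0])
    v,u=np.mgrid[:384,:512];P=unproj(cal,u,v,d)-t
    near=(d>0.05)&(d<0.2)&(v>225)
    q=P[near]; L=np.stack([q@x,q@y,q[:,2]],-1)
    for sg in(1,-1):
        s=(L[:,1]*sg>0.015)&(np.abs(L[:,0])<.03)&(L[:,2]>.002);l=L[s]
        print(f,sg,"minz",np.round(np.percentile(l[:,2],[0,1,5,10]),4),"at",np.round(l[np.argmin(l[:,2])],4), "inner",np.percentile(l[:,1]*sg,[0,2]))
    for p in [(320,243),(330,260),(345,285)]: print(p,d[p[1],p[0]],np.round([P[p[1],p[0]]@x,P[p[1],p[0]]@y,P[p[1],p[0]][2]],4))
```

```text
w2 1 minz [0.0416 0.0486 0.0612 0.0732] at [-0.0038  0.0304  0.0416] inner [0.01500098 0.0168017 ]
w2 -1 minz [0.0414 0.0488 0.061  0.0729] at [-0.004  -0.0297  0.0414] inner [0.01500257 0.01687569]
(320, 243) 0.14440641 [0.0114 0.0317 0.05  ]
(330, 260) 0.12873922 [0.0122 0.0324 0.0662]
(345, 285) 0.11071164 [0.0132 0.0332 0.0849]
w1 1 minz [0.0439 0.0503 0.062  0.0732] at [-0.0058  0.0346  0.0439] inner [0.01500178 0.01700043]
w1 -1 minz [0.0431 0.0502 0.0617 0.0731] at [ 0.001  -0.034   0.0431] inner [0.01500666 0.01698297]
(320, 243) 1.3161812 [-0.5476  0.2869 -1.    ]
(330, 260) 0.1372242 [0.0077 0.0346 0.0587]
(345, 285) 0.114958696 [0.0107 0.0345 0.0812]
wrist0 1 minz [0.0498 0.0552 0.0653 0.075 ] at [-0.0025  0.043   0.0498] inner [0.01501644 0.01735589]
wrist0 -1 minz [0.0497 0.0554 0.0651 0.0746] at [ 0.0029 -0.0428  0.0497] inner [0.01500668 0.01735354]
(320, 243) 1.3119423 [-0.5462  0.2835 -0.9963]
(330, 260) 1.3422778 [-0.6304  0.3332 -1.0007]
(345, 285) 0.1438061 [-0.0071  0.0428  0.0568]
```

Call:
move_arm(plan="0 0 0 0 0 0 1;0 0 0 0 0 0 1;0 0 0 0 0 0 1;0 0 0 0 0 0 1;0 0 0 0 0 0 1", squeeze=60)

```text
time: 5.12
tool_pos: [0.5682, -0.1849, 0.0402]
tcp_rot: [[0.452, 0.892, -0.0], [0.892, -0.452, -0.0], [-0.0, 0.0, -1.0]]
ft_force: [0.4, -0.5, 0.3]
gripper_width: 0.0
```

```bash
python3 look.py wrist w3; python3 look.py side s3
python3 - <<'E'
from h import *
z=np.load("w2.npz");cal=dict(mtx=z["mtx"],camera_from_world=z["T"]);d=z["d"]
print(unproj(cal,250,200,d[200,250]),unproj(cal,200,150,d[150,200]))
im=np.load("s3.npz")["im"];cv2.imwrite("pics/s3c.png",cv2.resize(im[180:330,130:290],None,fx=4,fy=4,interpolation=cv2.INTER_CUBIC))
E
```

```text
t 5.125 [ 0.5682 -0.1849  0.0402] [[0.452, 0.892, -0.0], [0.892, -0.452, -0.0], [-0.0, 0.0, -1.0]] [ 0.38 -0.46  0.29] 2.310097802715982e-05
t 5.175 [ 0.5682 -0.1849  0.0402] [[0.452, 0.892, -0.0], [0.892, -0.452, -0.0], [-0.0, -0.0, -1.0]] [-0.61  1.15  0.35] 0.00015684901402277364
[ 0.5770978  -0.16623559  0.05793538] [ 0.55260264 -0.13493479  0.00055554]
```

View pics/w3.png

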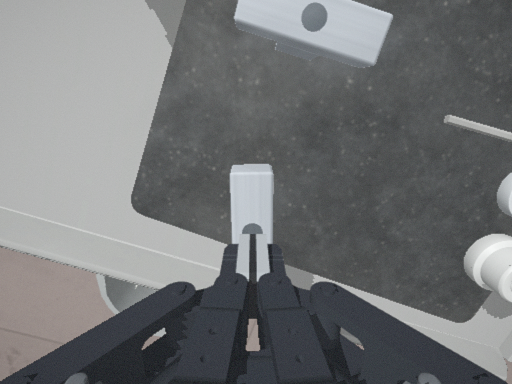

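View pics/s3c.png

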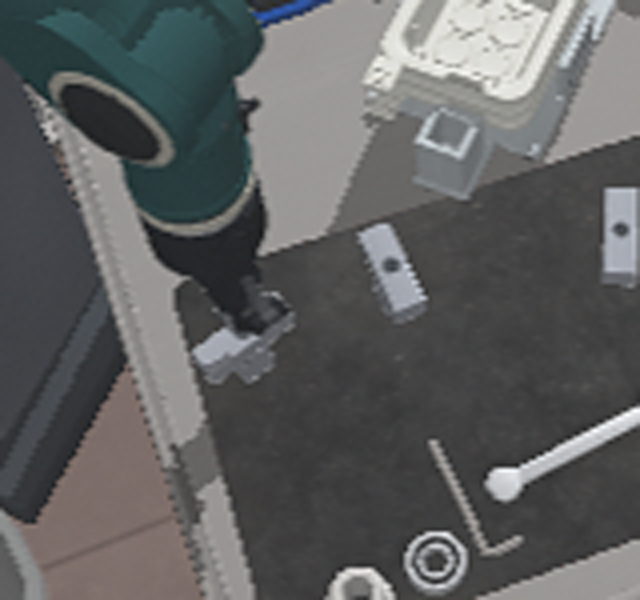

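The gripper shut on nothing (opening 0). Pictures and depth agree that the fingertips end well behind the reported TCP. I'll measure that offset properly with both cameras.

Run:
```python
from h import *
t=np.array([.5682,-.1849,.0402]);a=np.radians(63.1)
x=np.array([np.cos(a),np.sin(a),0]);y=np.array([np.sin(a),-np.cos(a),0])
for f in("w3","s3"):
    z=np.load(f+".npz");cal=dict(mtx=z["mtx"],camera_from_world=z["T"]);d=z["d"]
    v,u=np.mgrid[:384,:512];P=unproj(cal,u,v,d)-t
    L=np.stack([P@x,P@y,P[...,2]],-1)
    if f=="w3":
        for p in[(240,236),(246,236),(259,236),(264,236),(246,245),(259,245),(246,260),(259,260),(245,275),(260,275),(228,250),(280,250)]:print(p,np.round(L[p[1],p[0]]*1000,1))
    m=(d>0)&(np.abs(L[...,0])<.03)&(np.abs(L[...,1])<.03)&(L[...,2]>.022)&(L[...,2]<.10)
    l=L[m];print(f,m.sum(),np.round(np.percentile(l[:,2],[0,1,2,5,10])*1000,1))
    for lo in range(22,100,8):
        k=l[(l[:,2]*1000>=lo)&(l[:,2]*1000<lo+8)]
        if len(k):print(lo,len(k),np.round(np.percentile(k[:,0],[0,50,100])*1000,1),np.round(np.percentile(k[:,1],[0,50,100])*1000,1))
```

```text
(240, 236) [11.  -5.7 42.1]
(246, 236) [11.9 -2.7 44. ]
(259, 236) [11.5  3.6 43.2]
(264, 236) [12.1  5.9 44.4]
(246, 245) [11.8 -2.6 52.6]
(259, 245) [11.9  3.4 52.8]
(246, 260) [10.7 -2.3 63.9]
(259, 260) [11.6  3.1 65.4]
(245, 275) [10.  -2.5 73.7]
(260, 275) [10.9  3.3 75.1]
(228, 250) [  7.4 -11.1  49.4]
(280, 250) [ 7.9 13.2 50.4]
w3 10363 [40.3 44.3 46.3 52.  59.6]
38 193 [ 6.8 11.5 12.3] [-11.5   0.2  12.7]
46 466 [ 6.6  8.2 12.5] [-13.2   0.2  13.9]
54 544 [ 6.8 11.  12.3] [-13.2   0.6  14. ]
62 592 [ 6.6 11.2 12.5] [-13.1   0.6  14.1]
70 762 [-10.4   9.7  13.6] [-16.7   0.2  17.1]
78 1855 [-12.   12.3  15.2] [-29.9   2.1  29.9]
86 4071 [-11.3  11.6  15.3] [-30.   -2.5  30. ]
94 1880 [-9.1 10.3 14. ] [-30.   -3.2  30. ]
s3 50 [22.  22.1 22.2 31.1 43.8]
22 3 [-26.  -22.9 -19.1] [-5.2  8.7  9.4]
38 3 [-12.2  -9.8  -7.7] [4.7 5.6 7.3]
46 5 [-12.4 -11.7  -6.4] [-2.2  6.1 11.2]
54 4 [-12.4 -11.5 -10.1] [-4.7  2.8  6.4]
62 2 [-12.3 -12.  -11.8] [-3.9  0.6  5.1]
70 3 [-12.   -7.8  -7.4] [ 6.8 10.  11.3]
78 4 [-14.7 -13.9 -11.6] [-9.2 11.5 26.5]
86 19 [-14.4  -6.7   0.9] [-8.7 17.  26.6]
94 7 [-12.8  -6.3  -1. ] [13.6 20.7 28.8]
```

Both cameras put the real fingertips about 40 mm behind the reported TCP along the tool axis, centred laterally. I'll allow for this from here on: reopen, go 41 mm lower and grip.

Call:
move_arm(plan="0 0 0 0 0 0 0.3;0 0 0 0 0 0 0.3;0 0 0 0 0 0 0.3;0 0 -0.6 0 0 0 0.3;0 0 -0.8 0 0 0 0.3;0 0 -0.5 0 0 0 0.3;0 0 -0.15 0 0 0 0.3;0 0 0 0 0 0 0.3;0 0 0 0 0 0 1;0 0 0 0 0 0 1;0 0 0 0 0 0 1;0 0 0 0 0 0 1", squeeze=80)

```text
time: 6.72
tool_pos: [0.5686, -0.185, -0.0001]
tcp_rot: [[0.452, 0.892, 0.001], [0.892, -0.452, -0.0], [-0.0, 0.001, -1.0]]
ft_force: [-0.7, 0.4, 6.3]
gripper_width: 0.0226
```

```bash
python3 look.py wrist w4
```

```text
t 6.725 [ 5.686e-01 -1.850e-01 -1.000e-04] [[0.452, 0.892, 0.001], [0.892, -0.452, -0.0], [-0.0, 0.001, -1.0]] [-0.71  0.42  6.3 ] 0.022596195428656707
```

View pics/w4.png

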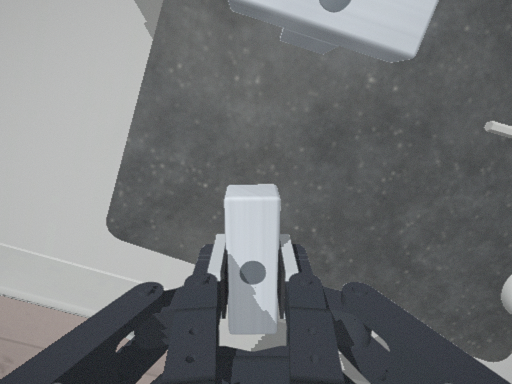

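Call:
move_arm(plan="0 0 0.3 0 0 0 1;0 0 0.7 0 0 0 1;0 0 1 0 0 0 1;0 0 1 0 0 0.02 1;0.3 0.4 1 0 0 0.04 1;0.5 0.7 1 0 0 0.04 1;0.6 0.9 0.7 0 0 0.04 1;0.6 0.9 0.3 0 0 0.04 1;0.6 0.9 0 0 0 0.04 1;0.5 0.8 0 0 0 0.04 1;0.4 0.6 0 0 0 0.04 1;0 0 0 0 0 0 1")

```text
time: 8.28
tool_pos: [0.6385, -0.0792, 0.1186]
tcp_rot: [[-0.005, 1.0, -0.001], [1.0, 0.005, 0.001], [0.001, -0.001, -1.0]]
ft_force: [0.2, -0.7, -4.8]
gripper_width: 0.0223
```

```bash
python3 look.py wrist w5;python3 look.py top t5
```

```text
t 8.275 [ 0.6385 -0.0792  0.1186] [[-0.005, 1.0, -0.001], [1.0, 0.005, 0.001], [0.001, -0.001, -1.0]] [ 0.23 -0.66 -4.85] 0.02225041526294566
t 8.325 [ 0.638  -0.0807  0.1186] [[-0.003, 1.0, -0.001], [1.0, 0.003, -0.0], [-0.0, -0.001, -1.0]] [-0.54 -0.93 -3.53] 0.022262821100820063
```

View pics/w5.png

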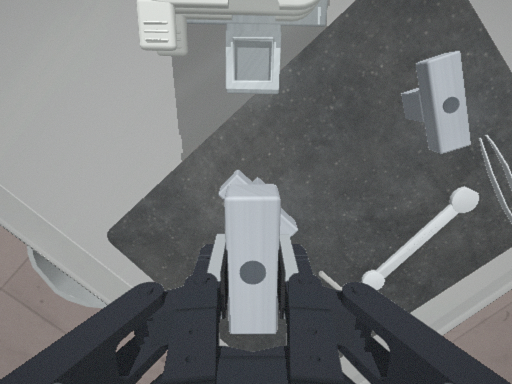

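Run:
```python
from h import *
im=np.load("w5.npz")["im"];cv2.imwrite("pics/w5c.png",cv2.resize(im[0:110,130:330],None,fx=4,fy=4,interpolation=cv2.INTER_CUBIC))
```

```text
(no output)
```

View pics/w5c.png

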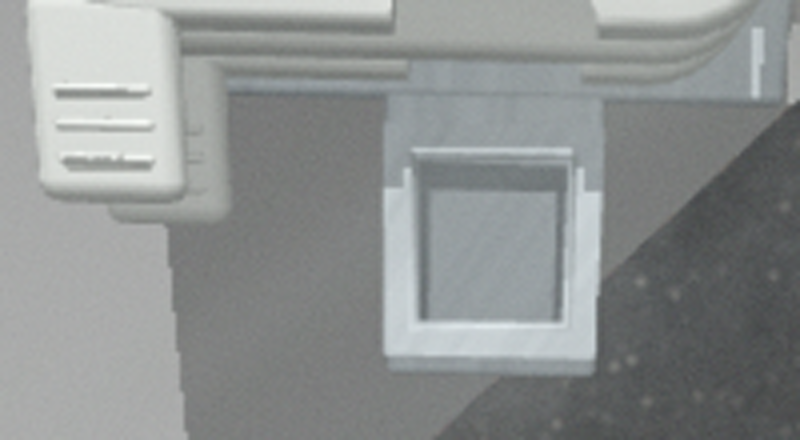

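Run:
```python
from h import *
z=np.load("w5.npz");cal=dict(mtx=z["mtx"],camera_from_world=z["T"]);d=z["d"]
c=lambda x,y:[130+(x-1.5)/4,(y-1.5)/4]
names=["hNL","hNR","hFL","hFR","bNL","bNR","b2L","b2R"]
Q=onplane(cal,[c(413,326),c(568,326),c(409,151),c(577,151),c(384,356),c(597,356),c(385,190),c(601,190)],.063)*1000
for n,q in zip(names,Q):print(n,np.round(q,1))
print("h center",Q[:4].mean(0),"block mid x",(Q[4]+Q[5])/2)
v=Q[1]-Q[0];print("edge ang",np.degrees(np.arctan2(v[1],v[0])));v=Q[5]-Q[4];print(np.degrees(np.arctan2(v[1],v[0])))
print("block z",unproj(cal,252,85.5,d[85,252]))
# tab top z=.080
T=onplane(cal,[c(40,190),c(185,190),c(180,20)],.080)*1000;print("tab",np.round(T,1), unproj(cal,157,25,d[25,157]))
# keeper head top, plane z
h=np.median(unproj(cal,np.arange(235,270),np.full(35,220),d[220,235:270])[:,2]);print("head z",h)
K=onplane(cal,[[253,272]],h)*1000;print("keeper hole",K)
```

```text
hNL [624.6   4.7  63. ]
hNR [652.3   4.8  63. ]
hFL [624.3  33.   63. ]
hFR [653.1  33.2  63. ]
bNL [ 6.193e+02 -5.000e-01  6.300e+01]
bNR [ 6.576e+02 -2.000e-01  6.300e+01]
b2L [620.1  26.9  63. ]
b2R [657.4  27.1  63. ]
h center [638.57036235  18.94138199  63.        ] block mid x [ 6.38461899e+02 -3.45123005e-01  6.30000000e+01]
edge ang 0.3244309499613232
0.32582303815608615
block z [0.63826658 0.00179975 0.06047362]
tab [[566.   24.7  80. ]
 [589.3  24.8  80. ]
 [590.2  48.9  80. ]] [0.577931   0.03775941 0.07857673]
head z 0.17577996703609472
keeper hole [[639.41622517 -78.90981086 175.77996704]]
```

Call:
move_arm(plan="0 0.4 0 0 0 0 1;0 0.8 0 0 0 0 1;0 0.9 0 0 0 0 1;0 0.9 0 0 0 0 1;-0.025 0.8 0 0 0 0 1;0 0.6 -0.2 0 0 0 1;0 0.4 -0.5 0 0 0 1;0 0.185 -0.6 0 0 0 1;0 0 -0.5 0 0 0 1;0 0 -0.3 0 0 0 1;0 0 0 0 0 0 1;0 0 0 0 0 0 1")

```text
time: 9.88
tool_pos: [0.6381, 0.0185, 0.0775]
tcp_rot: [[-0.002, 1.0, 0.001], [1.0, 0.002, -0.0], [-0.0, 0.001, -1.0]]
ft_force: [-0.1, 0.3, -4.6]
gripper_width: 0.0224
```

```bash
python3 look.py wrist w6; python3 look.py side s6
python3 - <<'E'
from h import *
im=np.load("s6.npz")["im"];cv2.imwrite("pics/s6c.png",cv2.resize(im[140:270,180:320],None,fx=4.5,fy=4.5,interpolation=cv2.INTER_CUBIC))
E
```

```text
t 9.875 [0.6381 0.0185 0.0775] [[-0.002, 1.0, 0.001], [1.0, 0.002, -0.0], [-0.0, 0.001, -1.0]] [-0.06  0.32 -4.56] 0.022395395437376595
t 9.925 [0.6381 0.0186 0.0776] [[-0.002, 1.0, 0.001], [1.0, 0.002, -0.0], [-0.0, 0.001, -1.0]] [ 0.2  -0.71 -4.46] 0.022467210616456366
```

View pics/w6.png

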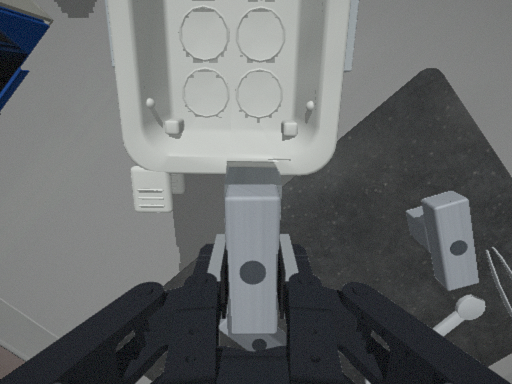

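View pics/s6c.png

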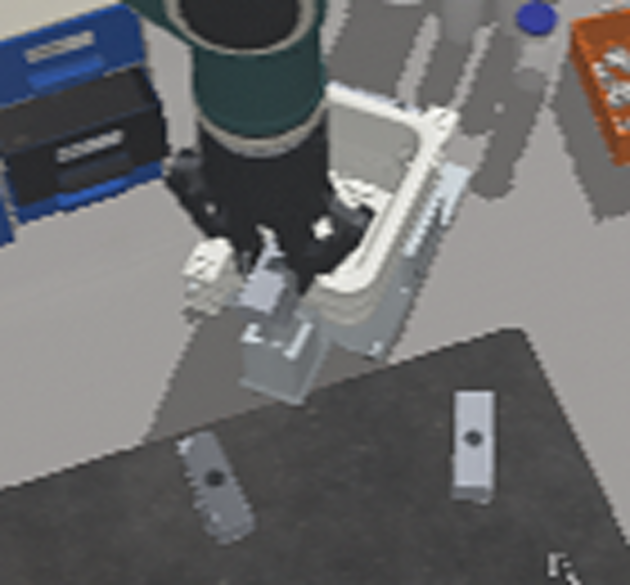

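Call:
move_arm(plan="-0.02 0 -0.3 0 0 0 1;0 0 -0.3 0 0 0 1;0 0 -0.2 0 0 0 1;0 0 -0.2 0 0 0 1;0 0 -0.15 0 0 0 1;0 0 0 0 0 0 1")

```text
time: 10.72
tool_pos: [0.6375, 0.0188, 0.054]
tcp_rot: [[-0.003, 1.0, 0.0], [1.0, 0.003, 0.0], [0.0, 0.0, -1.0]]
ft_force: [0.9, -0.1, -4.1]
gripper_width: 0.0222
```

Force is still only the keeper's weight with the foot 8 mm below the mouth, so it has entered. I'll continue down.

Call:
move_arm(plan="0 0 -0.25 0 0 0 1;0 0 -0.3 0 0 0 1;0 0 -0.3 0 0 0 1;0 0 -0.25 0 0 0 1;0 0 -0.1 0 0 0 1;0 0 0 0 0 0 1")

```text
time: 11.48
tool_pos: [0.6375, 0.0188, 0.03]
tcp_rot: [[-0.003, 1.0, 0.0], [1.0, 0.003, 0.0], [0.0, 0.0, -1.0]]
ft_force: [1.4, 0.2, -5.3]
gripper_width: 0.0223
```

Call:
move_arm(plan="0 0 -0.1 0 0 0 1;0 0 -0.1 0 0 0 1;0 0 -0.05 0 0 0 1;0 0 0 0 0 0 1")

```text
time: 11.98
tool_pos: [0.6375, 0.0188, 0.0252]
tcp_rot: [[-0.003, 1.0, 0.0], [1.0, 0.003, 0.0], [0.0, 0.0, -1.0]]
ft_force: [3.2, 0.1, -3.4]
gripper_width: 0.0226
```

Call:
move_arm(plan="0 0 -0.05 0 0 0 1;0 0 -0.05 0 0 0 1;0 0 -0.05 0 0 0 1;0 0 0 0 0 0 1")

```text
time: 12.48
tool_pos: [0.6376, 0.0188, 0.025]
tcp_rot: [[-0.003, 1.0, 0.001], [1.0, 0.003, -0.001], [-0.001, 0.001, -1.0]]
ft_force: [-4.9, -1.0, 15.6]
gripper_width: 0.0224
```

```bash
python3 look.py wrist w7; python3 look.py side s7
python3 - <<'E'
from h import *
im=np.load("s7.npz")["im"];cv2.imwrite("pics/s7c.png",cv2.resize(im[160:250,190:300],None,fx=5,fy=5,interpolation=cv2.INTER_CUBIC))
z=np.load("w7.npz");cal=dict(mtx=z["mtx"],camera_from_world=z["T"]);d=z["d"]
print("head z",np.median(unproj(cal,np.arange(235,270),np.full(35,220),d[220,235:270])[:,2]))
E
```

```text
t 12.475 [0.6376 0.0188 0.025 ] [[-0.003, 1.0, 0.001], [1.0, 0.003, -0.001], [-0.001, 0.001, -1.0]] [-4.86 -1.03 15.55] 0.02243981719565754
t 12.525 [0.6376 0.0187 0.025 ] [[-0.003, 1.0, 0.001], [1.0, 0.003, -0.001], [-0.001, 0.001, -1.0]] [-5.41 -1.11 15.12] 0.02204815427271576
head z 0.08224916815540492
```

View pics/s7c.png

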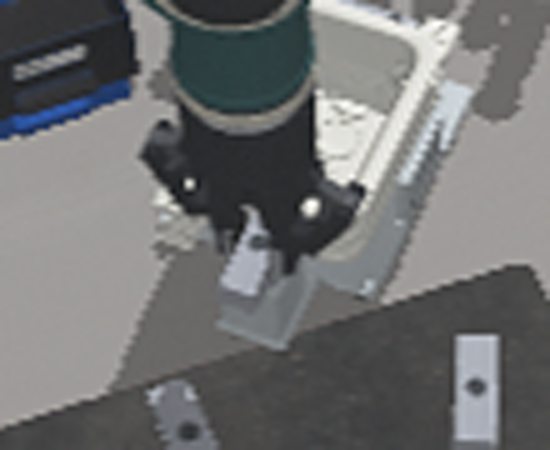

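View pics/w7.png

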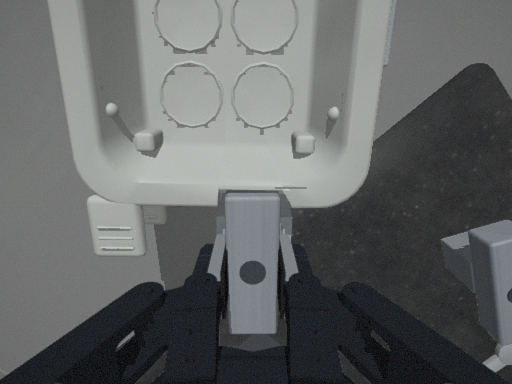

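The head top measures z=0.082 (home is 0.083), firm stop at about 20 N, with the toe in the cut-out. I'll open partly, since opening wide would hit the tab, and rise.

Call:
move_arm(plan="0 0 0.05 0 0 0 0.55;0 0 0 0 0 0 0.55;0 0 0 0 0 0 0.55;0 0 0.3 0 0 0 0.55;0 0 0.6 0 0 0 0.55;0 0 1 0 0 0 0.55;0 0 1 0 0 0 0.55;0 0 1 0 0 0 0.55;0 -0.4 0.4 0 0 0 0.55;0 0 0 0 0 0 0.55")

```text
time: 13.82
tool_pos: [0.6378, 0.0092, 0.11]
tcp_rot: [[-0.001, 1.0, 0.001], [1.0, 0.001, -0.001], [-0.001, 0.001, -1.0]]
ft_force: [0.5, -0.5, -0.4]
gripper_width: 0.0386
```

```bash
python3 look.py wrist w8; python3 look.py top t8
python3 - <<'E'
from h import *
im=np.load("w8.npz")["im"];cv2.imwrite("pics/w8.png",im)
z=np.load("w8.npz");cal=dict(mtx=z["mtx"],camera_from_world=z["T"]);print("home hole px",proj(cal,np.array([.6386,.0187,.083])))
E
```

```text
t 13.825 [0.6378 0.0092 0.11  ] [[-0.001, 1.0, 0.001], [1.0, 0.001, -0.001], [-0.001, 0.001, -1.0]] [ 0.47 -0.5  -0.37] 0.03857245240219665
t 13.875 [0.6372 0.0098 0.1091] [[-0.001, 1.0, -0.0], [1.0, 0.001, -0.001], [-0.001, -0.0, -1.0]] [-0.26 -0.29 -0.13] 0.038734716747146
home hole px [252.778862   192.71350398]
```

View pics/w8.png

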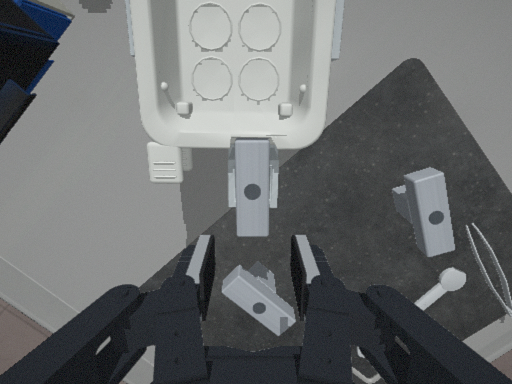

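The keeper is seated: its hole is at (252,191), predicted (252.8,192.7). Next I measure the head height and the tab at (165,162).

Run:
```python
from h import *
z=np.load("w8.npz");cal=dict(mtx=z["mtx"],camera_from_world=z["T"]);d=z["d"];im=z["im"]
f=lambda u0,u1,v0,v1:np.median(unproj(cal,*np.meshgrid(np.arange(u0,u1),np.arange(v0,v1)),d[v0:v1,u0:u1])[...,2])
print("head",f(240,265,200,230),f(240,265,145,180),"tab",f(152,178,150,178),"flange",f(190,230,139,146))
print("keeper hole",onplane(cal,[[252.3,191.2]],.083)*1000)
cv2.imwrite("pics/w8c.png",cv2.resize(im[120:200,130:290],None,fx=5,fy=5,interpolation=cv2.INTER_CUBIC))
```

```text
head 0.08157362128664516 0.08148431842334004 tab 0.07888615149737803 flange 0.07874615593232019
keeper hole [[638.26349202  19.81894056  83.        ]]
```

View pics/w8c.png

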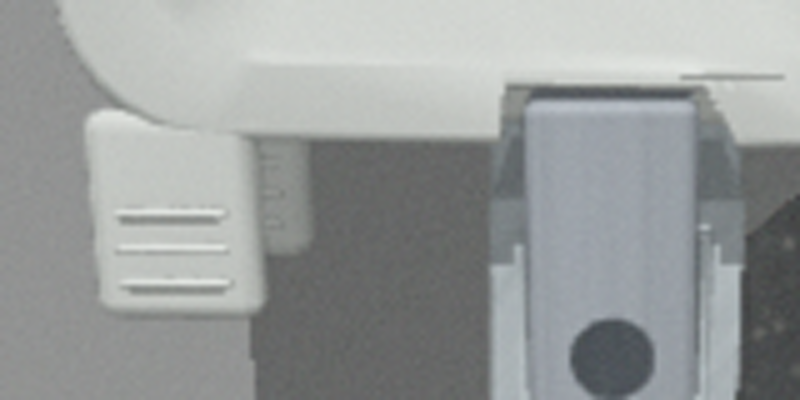

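Run:
```python
from h import *
z=np.load("w8.npz");cal=dict(mtx=z["mtx"],camera_from_world=z["T"])
c=lambda x,y:[130+(x-2)/5,120+(y-2)/5]
Q=onplane(cal,[c(101,311),c(266,311),c(96,210),c(262,210),c(500,139),c(300,137)],.0800)*1000;print(np.round(Q,1))
print(Q[:4].mean(0))
```

```text
[[566.3  25.7  80. ]
 [589.4  25.7  80. ]
 [567.   40.2  80. ]
 [589.9  40.3  80. ]
 [622.8  50.1  80. ]
 [595.7  50.4  80. ]]
[578.14870572  32.99529979  80.        ]
```

Keeper head is 2.7 mm above the tray flange (home is 3 mm). Tab measured at about (0.5775, 0.0365). I'll move over it, descend so the fingertips reach z≈0.070, and check before closing.

Call:
move_arm(plan="-0.4 0.1 0 0 0 0 0.45;-0.8 0.3 0 0 0 0 0.45;-0.8 0.4 0 0 0 0 0.45;-0.6 0.3 0 0 0 0 0.45;-0.4 0.15 -0.2 0 0 0 0.45;0 0 -0.6 0 0 0 0.45;0 0 -0.8 0 0 0 0.45;0 0 -0.7 0 0 0 0.45;0 0 0 0 0 0 0.45")

```text
time: 15.05
tool_pos: [0.5762, 0.0355, 0.0612]
tcp_rot: [[-0.002, 1.0, -0.003], [1.0, 0.002, -0.0], [-0.0, -0.003, -1.0]]
ft_force: [-0.2, 0.1, 0.1]
gripper_width: 0.0468
```

```bash
python3 look.py wrist w9
```

```text
t 15.05 [0.5762 0.0355 0.0612] [[-0.002, 1.0, -0.003], [1.0, 0.002, -0.0], [-0.0, -0.003, -1.0]] [-0.17  0.1   0.14] 0.04681017689767275
```

View pics/w9.png

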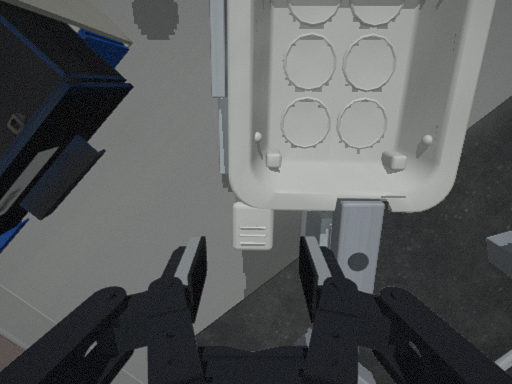

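Run:
```python
from h import *
z=np.load("w9.npz");cal=dict(mtx=z["mtx"],camera_from_world=z["T"]);d=z["d"]
for p in[(95,60),(128,85),(95,152),(60,180),(252,225)]:print(p,np.round(unproj(cal,p[0],p[1],d[p[1],p[0]]),4))
print(np.round(onplane(cal,[[234,249],[273,249],[233.5,206],[273,206]],.080)*1000,1))
v,u=np.mgrid[:384,:512];P=unproj(cal,u,v,d);t=np.array([.5762,.0355,.0612])
m=(d>.05)&(np.abs(P[...,1]-t[1])<.02)&(P[...,2]-t[2]<.1)&(P[...,2]-t[2]>.035)&(np.abs(P[...,0]-t[0])<.05)
print("tip z",np.percentile(P[m][:,2]-t[2],[0,1,2]))
```

```text
(95, 60) [0.504  0.1271 0.086 ]
(128, 85) [0.5145 0.1163 0.0769]
(95, 152) [0.501  0.0855 0.0929]
(60, 180) [0.4818 0.0716 0.0935]
(252, 225) [0.5766 0.041  0.0791]
[[566.2  26.1  80. ]
 [588.8  26.2  80. ]
 [566.4  52.9  80. ]
 [588.2  52.9  80. ]]
tip z [0.03894838 0.04377627 0.04602719]
```

Call:
move_arm(plan="0.02 0.08 0 0 0 0 0.45;0 0 -0.5 0 0 0 0.45;0 0 -0.6 0 0 0 0.45;0 0 -0.4 0 0 0 0.45;0 0 -0.1 0 0 0 0.45;0 0 0 0 0 0 0.45;0 0 0 0 0 0 0.45")

```text
time: 15.98
tool_pos: [0.578, 0.0374, 0.0315]
tcp_rot: [[-0.003, 1.0, 0.001], [1.0, 0.003, 0.0], [0.0, 0.001, -1.0]]
ft_force: [-1.0, -0.2, -1.1]
gripper_width: 0.0471
```

```bash
python3 look.py wrist w10;python3 look.py side s10
python3 - <<'E'
from h import *
im=np.load("s10.npz")["im"];cv2.imwrite("pics/s10c.png",cv2.resize(im[160:250,190:300],None,fx=5,fy=5,interpolation=cv2.INTER_CUBIC))
z=np.load("w10.npz");cal=dict(mtx=z["mtx"],camera_from_world=z["T"]);d=z["d"]
v,u=np.mgrid[:384,:512];P=unproj(cal,u,v,d)
for a,b in((.54,.5655),(.59,.615)):
    m=(d>.05)&(np.abs(P[...,1]-.0375)<.013)&(P[...,0]>a)&(P[...,0]<b)&(P[...,2]>.06)
    print(m.sum(),np.percentile(P[m][:,2],[0,1,2,5]))
E
```

```text
t 15.975 [0.578  0.0374 0.0315] [[-0.003, 1.0, 0.001], [1.0, 0.003, 0.0], [0.0, 0.001, -1.0]] [-1.04 -0.22 -1.13] 0.047098639599069535
t 16.025 [0.578  0.0374 0.0315] [[-0.003, 1.0, 0.001], [1.0, 0.003, -0.0], [-0.0, 0.001, -1.0]] [1.29 0.57 0.72] 0.046917320396182245
3519 [0.07085544 0.07397757 0.07547045 0.07773069]
3281 [0.07087049 0.07413857 0.07636889 0.07843247]
```

View pics/w10.png

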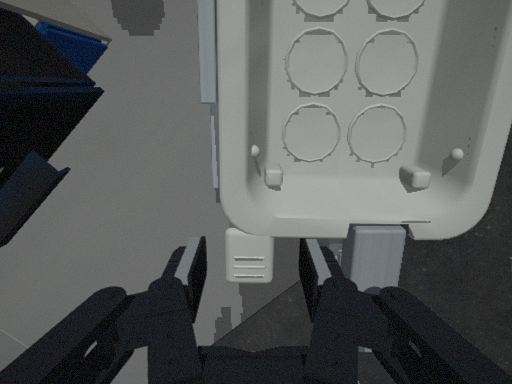

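View pics/s10c.png

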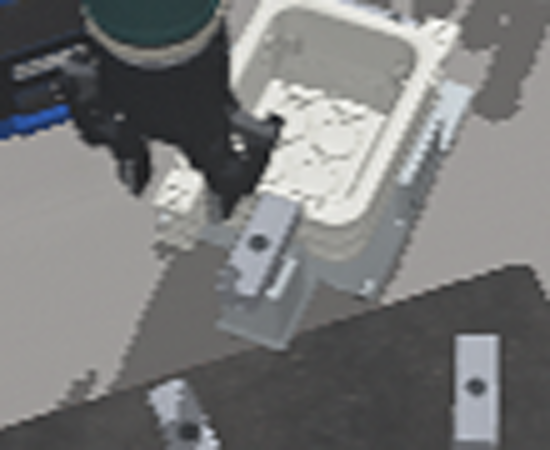

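The pads straddle the tab at (250,256), tips at about z=0.071. I'll go 3 mm lower and close.

Call:
move_arm(plan="-0.02 0 -0.15 0 0 0 0.45;0 0 0 0 0 0 0.45;0 0 0 0 0 0 1;0 0 0 0 0 0 1;0 0 0 0 0 0 1;0 0 0 0 0 0 1", squeeze=80)

```text
time: 16.82
tool_pos: [0.5774, 0.0373, 0.0284]
tcp_rot: [[-0.002, 1.0, 0.0], [1.0, 0.002, -0.0], [-0.0, 0.0, -1.0]]
ft_force: [-1.6, -0.3, 2.8]
gripper_width: 0.022
```

```bash
python3 look.py wrist w11
```

```text
t 16.825 [0.5774 0.0373 0.0284] [[-0.002, 1.0, 0.0], [1.0, 0.002, -0.0], [-0.0, 0.0, -1.0]] [-1.61 -0.26  2.84] 0.02204145081481532
```

View pics/w11.png

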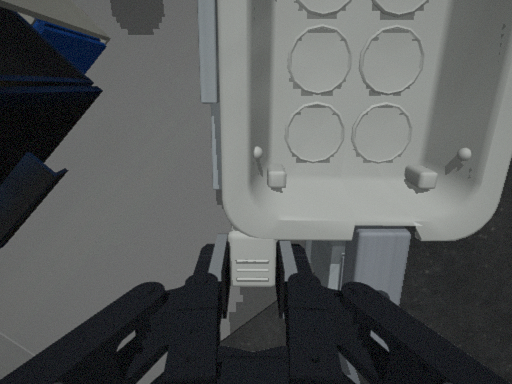

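Gripped (22 mm). Peel step one: tilt about 4° about the far foot (rotation about −x world, tab up about 11 mm).

Call:
move_arm(plan="0 -0.015 0.1 -0.009 0 0 1;0 -0.015 0.11 -0.009 0 0 1;0 -0.015 0.11 -0.009 0 0 1;0 -0.015 0.11 -0.009 0 0 1;0 -0.015 0.11 -0.009 0 0 1;0 0 0 0 0 0 1")

```text
time: 17.62
tool_pos: [0.5776, 0.0366, 0.0393]
tcp_rot: [[-0.004, 1.0, 0.001], [0.997, 0.004, -0.071], [-0.071, 0.0, -0.998]]
ft_force: [0.2, 0.8, -1.3]
gripper_width: 0.0218
```

```bash
python3 look.py wrist w12;python3 look.py side s12
python3 - <<'E'
from h import *
im=np.load("s12.npz")["im"];cv2.imwrite("pics/s12c.png",cv2.resize(im[150:250,190:310],None,fx=5,fy=5,interpolation=cv2.INTER_CUBIC))
E
```

```text
t 17.625 [0.5776 0.0366 0.0393] [[-0.004, 1.0, 0.001], [0.997, 0.004, -0.071], [-0.071, 0.0, -0.998]] [ 0.18  0.84 -1.28] 0.02179935955788348
t 17.675 [0.5775 0.0366 0.0392] [[-0.003, 1.0, 0.001], [0.998, 0.003, -0.07], [-0.07, 0.0, -0.998]] [ 0.41  0.24 -0.5 ] 0.02166165789514333
```

View pics/w12.png

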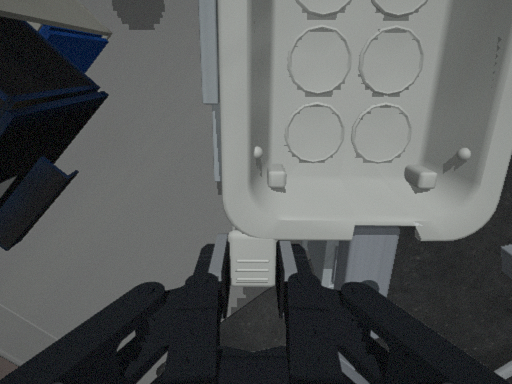

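View pics/s12c.png

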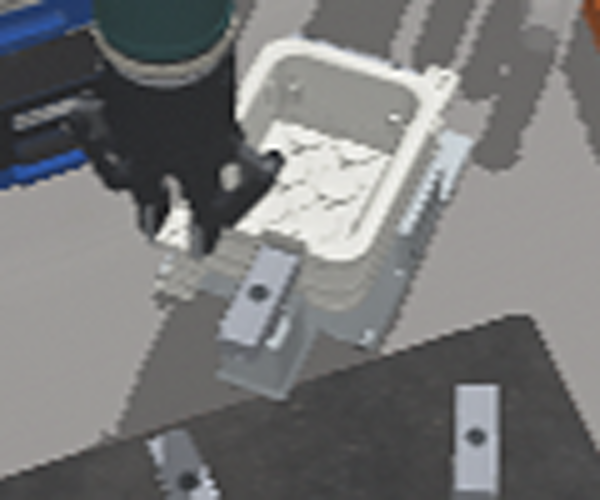

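The tray looks the same to the wrist camera, so it has tilted with the tool, and forces are low. Another 4°.

Call:
move_arm(plan="0 -0.008 0.11 -0.009 0 0 1;0 -0.008 0.11 -0.009 0 0 1;0 -0.008 0.11 -0.009 0 0 1;0 -0.008 0.11 -0.009 0 0 1;0 -0.008 0.11 -0.009 0 0 1;0 0 0 0 0 0 1;0 0 0 0 0 0 1")

```text
time: 18.6
tool_pos: [0.5774, 0.0352, 0.05]
tcp_rot: [[-0.003, 1.0, 0.0], [0.99, 0.003, -0.141], [-0.141, -0.0, -0.99]]
ft_force: [-0.2, 0.7, 0.0]
gripper_width: 0.0218
```

```bash
python3 look.py wrist w13;python3 look.py side s13; python3 look.py top t13
python3 - <<'E'
from h import *
im=np.load("s13.npz")["im"];cv2.imwrite("pics/s13c.png",cv2.resize(im[150:250,190:310],None,fx=5,fy=5,interpolation=cv2.INTER_CUBIC))
for f in ("w12","w13"):
    z=np.load(f+".npz");cal=dict(mtx=z["mtx"],camera_from_world=z["T"]);d=z["d"]
    for p in[(310,60),(250,262),(240,100),(240,10),(485,10)]:print(f,p,np.round(unproj(cal,p[0],p[1],np.median(d[p[1]-1:p[1]+2,p[0]-1:p[0]+2])),4))
    # flange plane fit / tray floor plane
    v,u=np.mgrid[20:150:3,285:420:3];P=unproj(cal,u,v,d[20:150:3,285:420:3]).reshape(-1,3)
    A=np.c_[P[:,:2],np.ones(len(P))];k=np.linalg.lstsq(A,P[:,2],rcond=None)[0];r=np.abs(P[:,2]-A@k)<.002
    k=np.linalg.lstsq(A[r],P[r,2],rcond=None)[0];print("floor slopes deg",np.degrees(np.arctan(k[:2])),"floor z at y=.191:",k@[.625,.191,1])
E
```

```text
t 18.6 [0.5774 0.0352 0.05  ] [[-0.003, 1.0, 0.0], [0.99, 0.003, -0.141], [-0.141, -0.0, -0.99]] [-0.16  0.66  0.04] 0.021828145117618894
t 18.65 [0.5774 0.0352 0.05  ] [[-0.003, 1.0, 0.0], [0.99, 0.003, -0.141], [-0.141, -0.0, -0.99]] [-0.1   0.92  0.2 ] 0.02197586979713608
t 18.7 [0.5773 0.0351 0.0499] [[-0.003, 1.0, 0.0], [0.99, 0.003, -0.141], [-0.141, -0.0, -0.99]] [ 0.1   0.97 -0.8 ] 0.021409310895008814
w12 (310, 60) [0.605  0.1302 0.0535]
w12 (250, 262) [0.577  0.0417 0.0896]
w12 (240, 100) [0.5729 0.1151 0.0841]
w12 (240, 10) [0.5731 0.1469 0.0814]
w12 (485, 10) [0.6721 0.1491 0.0684]
floor slopes deg [-1.29462489 -4.07710473] floor z at y=.191: 0.049231419587404
w13 (310, 60) [0.6049 0.1296 0.0579]
w13 (250, 262) [0.5769 0.044  0.1   ]
w13 (240, 100) [0.5728 0.1168 0.0892]
w13 (240, 10) [0.5731 0.1483 0.0847]
w13 (485, 10) [0.672  0.1495 0.0712]
floor slopes deg [-0.71788015 -7.92887206] floor z at y=.191: 0.049078256753548634
```

View pics/s13c.png

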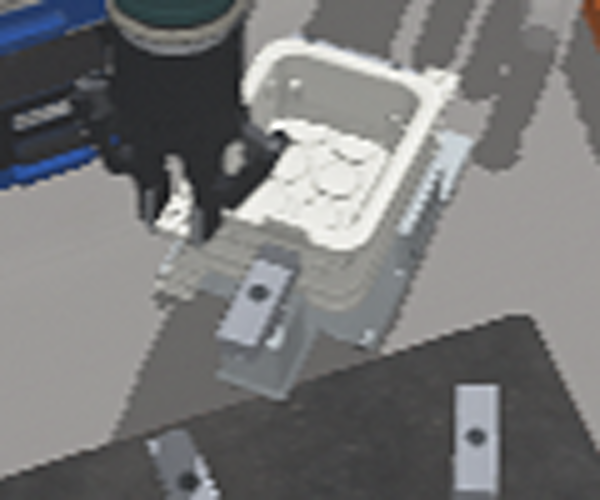

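View pics/w13.png

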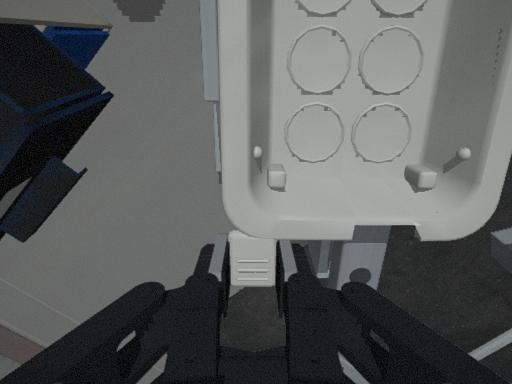

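Step 2 state reached: tray tilted 7.9°, tab top at z≈0.100, far end down, keeper and second tray in place. I'll peel a little further (to about 13°) with a slight rise to free the far dimples.

Call:
move_arm(plan="0 0 0.12 -0.008 0 0 1;0 0 0.12 -0.008 0 0 1;0 0 0.12 -0.008 0 0 1;0 0 0.13 -0.008 0 0 1;0 0 0.13 -0.008 0 0 1;0 0 0.13 -0.008 0 0 1;0 0 0.13 -0.008 0 0 1;0 0 0 0 0 0 1")

```text
time: 19.75
tool_pos: [0.5775, 0.0356, 0.0678]
tcp_rot: [[-0.003, 1.0, 0.001], [0.974, 0.003, -0.227], [-0.227, -0.0, -0.974]]
ft_force: [0.3, -1.0, -1.2]
gripper_width: 0.0215
```

```bash
python3 look.py side s14
python3 - <<'E'
from h import *
im=np.load("s14.npz")["im"];cv2.imwrite("pics/s14c.png",cv2.resize(im[150:250,190:310],None,fx=5,fy=5,interpolation=cv2.INTER_CUBIC))
E
```

```text
t 19.75 [0.5775 0.0356 0.0678] [[-0.003, 1.0, 0.001], [0.974, 0.003, -0.227], [-0.227, -0.0, -0.974]] [ 0.25 -0.99 -1.2 ] 0.021511618883974508
```

View pics/s14c.png

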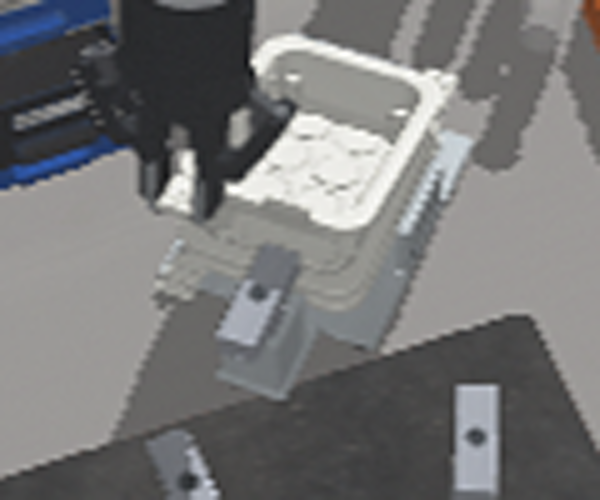

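Call:
move_arm(plan="0 0 0.12 0 0 0 1;0 0 0.12 0 0 0 1;0 0 0.15 0 0 0 1;0 0 0.2 0 0 0 1;0 0 0.25 0 0 0 1;0 0 0.3 0 0 0 1;0 0 0.4 0 0 0 1;0 0 0.5 0 0 0 1;0 0 0.5 0 0 0 1;0 0 0.3 0 0 0 1;0 0 0.1 0 0 0 1;0 0 0 0 0 0 1")

```text
time: 21.3
tool_pos: [0.5772, 0.035, 0.1264]
tcp_rot: [[-0.003, 1.0, -0.0], [0.974, 0.003, -0.227], [-0.227, -0.001, -0.974]]
ft_force: [-0.3, -0.1, -0.4]
gripper_width: 0.0214
```

```bash
python3 look.py side s15
python3 - <<'E'
from h import *
im=np.load("s15.npz")["im"];cv2.imwrite("pics/s15c.png",cv2.resize(im[120:250,180:320],None,fx=4.5,fy=4.5,interpolation=cv2.INTER_CUBIC))
E
```

```text
t 21.3 [0.5772 0.035  0.1264] [[-0.003, 1.0, -0.0], [0.974, 0.003, -0.227], [-0.227, -0.001, -0.974]] [-0.3  -0.11 -0.41] 0.02135819997399302
```

View pics/s15c.png

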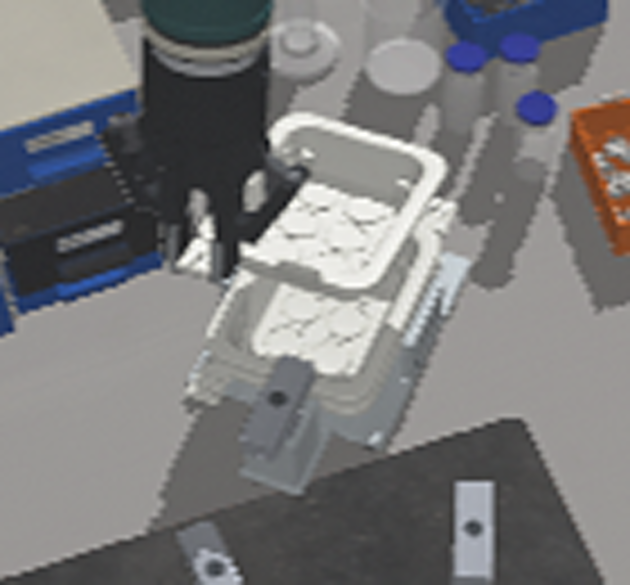

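The tray is off cleanly; second tray, keeper and vials are in place. Now I raise 60 mm more while levelling.

Call:
move_arm(plan="0 0 0.2 0.008 0 0 1;0 0 0.4 0.015 0 0 1;0 0 0.5 0.02 0 0 1;0 0 0.5 0.02 0 0 1;0 0 0.5 0.02 0 0 1;0 0 0.4 0.02 0 0 1;0 0 0.3 0.02 0 0 1;0 0 0.2 0.015 0 0 1;0 0 0 0.008 0 0 1;0 0 0 0 0 0 1;0 0 0 0 0 0 1")

```text
time: 22.72
tool_pos: [0.5771, 0.0355, 0.1861]
tcp_rot: [[-0.003, 1.0, -0.001], [1.0, 0.003, 0.0], [0.0, -0.001, -1.0]]
ft_force: [-0.5, 0.8, -1.7]
gripper_width: 0.0215
```

```bash
python3 look.py side s16; python3 look.py wrist w16;python3 look.py top t16
python3 - <<'E'
from h import *
im=np.load("s16.npz")["im"];cv2.imwrite("pics/s16c.png",cv2.resize(im[90:250,180:340],None,fx=3.7,fy=3.7,interpolation=cv2.INTER_CUBIC))
z=np.load("w16.npz");cal=dict(mtx=z["mtx"],camera_from_world=z["T"]);d=z["d"]
v,u=np.mgrid[20:150:3,285:420:3];P=unproj(cal,u,v,d[20:150:3,285:420:3]).reshape(-1,3)
A=np.c_[P[:,:2],np.ones(len(P))];k=np.linalg.lstsq(A,P[:,2],rcond=None)[0];r=np.abs(P[:,2]-A@k)<.002
k=np.linalg.lstsq(A[r],P[r,2],rcond=None)[0];print("floor slopes",np.degrees(np.arctan(k[:2])),k@[.625,.13,1])
print("tab",unproj(cal,250,262,d[262,250]))
z=np.load("s16.npz");cal=dict(mtx=z["mtx"],camera_from_world=z["T"])
print("keeper hole predicted side px",proj(cal,np.array([.6386,.0190,.083])))
E
```

```text
t 22.725 [0.5771 0.0355 0.1861] [[-0.003, 1.0, -0.001], [1.0, 0.003, 0.0], [0.0, -0.001, -1.0]] [-0.5   0.78 -1.68] 0.021494411449151905
t 22.775 [0.5771 0.0356 0.1861] [[-0.003, 1.0, -0.001], [1.0, 0.003, 0.0], [0.0, -0.001, -1.0]] [-0.49  1.06 -1.29] 0.021780465460729967
t 22.825 [0.5772 0.0355 0.1861] [[-0.003, 1.0, -0.0], [1.0, 0.003, 0.0], [0.0, -0.0, -1.0]] [-0.55 -0.26 -1.37] 0.021473657409838958
floor slopes [-0.92485589 -0.75563502] 0.2060606949143007
tab [0.57662793 0.03657919 0.23605373]
keeper hole predicted side px [241.57319895 208.18534548]
```

View pics/s16c.png

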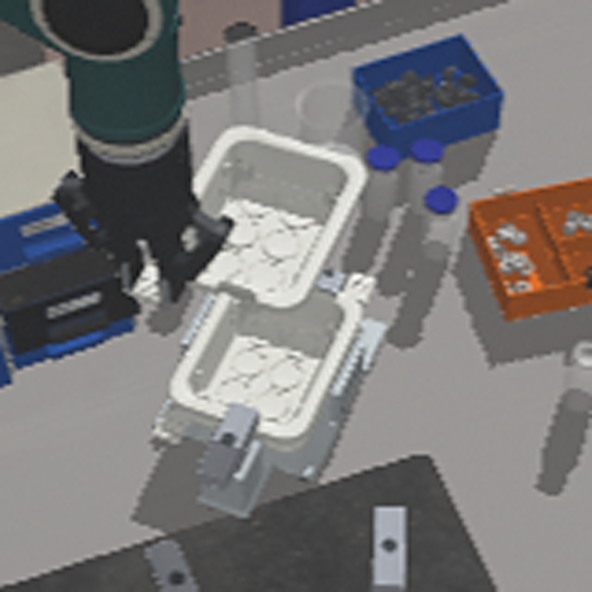

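View pics/w16.png

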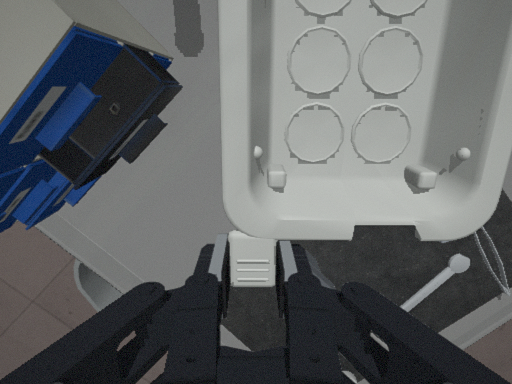

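Tray level within about 1° and floor at z≈0.206. The keeper hole is at (241.6,208.4), predicted (241.6,208.2), and the three blue-capped vials stand. One quick check of the second tray's flange height, then I hand in.

Run:
```python
from h import *
z=np.load("s16.npz");cal=dict(mtx=z["mtx"],camera_from_world=z["T"]);d=z["d"]
v,u=np.mgrid[:384,:512];P=unproj(cal,u,v,d)
for n,(x0,x1,y0,y1) in {"-x end":(.57,.68,.048,.062),"right side":(.675,.685,.06,.2),"mid":(.57,.68,.06,.13)}.items():
    m=(P[...,0]>x0)&(P[...,0]<x1)&(P[...,1]>y0)&(P[...,1]<y1)&(P[...,2]>.05)&(P[...,2]<.1)
    print(n,m.sum(),np.round(np.percentile(P[m][:,2],[10,50,90]),4))
s=state();print(s["gripper_width"],s["tool_pos"])
close_job();print("closed")
```

```text
-x end 102 [0.0586 0.0623 0.079 ]
right side 114 [0.059  0.0613 0.064 ]
mid 126 [0.0533 0.0603 0.064 ]
0.02126783037673442 [0.57719369 0.03550703 0.18619462]
the job is handed in; nothing more can be done
closed
```

I took the rightmost keeper, plugged it home with its toe in the tray's cut-out, and peeled the top tray off by its lift tab. The job was handed in at about 22.8 s with the tray held by the tab; it reports no verdict.

**What did not go to plan:** the first grip closed on nothing. Both cameras showed the real fingertips about 40 mm behind the reported TCP, so I corrected for that from then on. I held the tab near the fingertips so that its distance from the grasp point stays under 35 mm either way: about 9 mm from the measured tips, about 32 mm from the reported TCP.

**Last checks:**
- **Keeper:** it met a firm stop at about 20 N. Its head was 2.7 mm above the tray flange (3 mm is nominal), and at the end its hole was within 1 pixel of the predicted home position.
- **Peel:** the tray tilted 7.9° with the tab up 20 mm while the far end was still down, then to about 13° before lifting off.
- **Top tray at the end:** about 1° from level and about 17 cm above the second tray, with the gripper opening steady at 21 mm.
- **Second tray and vials:** the second tray's flange measured 0.061–0.062 m (0.062 m is nominal), and the three capped vials were standing.

No check at the end failed. The camera measurements of the socket and tab positions differed from each other by about 2 mm, which is within the calibration's stated accuracy.

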